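# Hold the sample warmer's lid open at 60 degrees

### The job

One of the two block warmers has the red-capped jar in it, and their lids fall shut unless held. With the gripper on its orange front tongue, raise the lid of the warmer that holds the red-capped jar to 60 degrees from closed (give or take 5) and finish while still holding it there, so that a colleague can take the jar out. Leave the other warmer's lid shut, all jars in their wells, and everything else on the bench where it stands.

Things in the scene. Friction and masses are not known exactly. Their poses are not given: they have to be found in the camera images.
- warmer_left: the block warmer on the robot's left (+y side): cream housing 180 mm wide (y), 240 mm deep (x), 85 mm tall, fixed to the bench, blue 48 mm high control section along the front 70 mm (x -120 to -50), metal block with four jar wells behind it under a hinged lid with a clear pane. Origin: centre of the underside; x points to its back (hinge side), its front faces -x, z up. Yaw differs at each start (within 0.3 rad)
- warmer_left_block (a point): centre of the top of this warmer's metal block, 30 mm behind the warmer's origin and 60 mm above the bench; well centres lie 31 mm fore and aft and 34 mm to either side of it
- lid_left_hinge (a point): middle of the lid's hinge line, which runs along the warmer's y axis; in the warmer's frame at x +105 mm, z +91.5 mm. Its axes turn with the lid
- lid_left_grip (a point): grasp point on the orange tongue that sticks out of the middle of the lid's front edge: 192 mm from the hinge line, in the lid's mid-plane. The tongue is 16 mm wide (along y), 14 mm thick and reaches from 160 to 210 mm from the hinge line; the white lid frame (176 mm wide, 8 mm thick) ends 160 mm from it. Closed, it is 91.5 mm above the bench and the underside of the tongue is 36 mm above the control section. Axes as the warmer's when closed, turning with the lid
- lid_left (a joint): lid angle in rad: 0 closed (flat), growing as the front edge swings up and back; stop at 1.4; 60 degrees = 1.047. The lid weighs about 0.3 kg and a light spring also pulls it shut: some 1.5 to 3 N of lift at the tongue; let go anywhere it falls shut. A scale beside the hinge (seen only, no obstacle) has a yellow mark at 60 degrees
- warmer_right: the block warmer on the robot's right (-y side): cream housing 180 mm wide (y), 240 mm deep (x), 85 mm tall, fixed to the bench, blue 48 mm high control section along the front 70 mm (x -120 to -50), metal block with four jar wells behind it under a hinged lid with a clear pane. Origin: centre of the underside; x points to its back (hinge side), its front faces -x, z up. Yaw differs at each start (within 0.3 rad)
- warmer_right_block (a point): centre of the top of this warmer's metal block, 30 mm behind the warmer's origin and 60 mm above the bench; well centres lie 31 mm fore and aft and 34 mm to either side of it
- lid_right_hinge (a point): middle of the lid's hinge line, which runs along the warmer's y axis; in the warmer's frame at x +105 mm, z +91.5 mm. Its axes turn with the lid
- lid_right_grip (a point): grasp point on the orange tongue that sticks out of the middle of the lid's front edge: 192 mm from the hinge line, in the lid's mid-plane. The tongue is 16 mm wide (along y), 14 mm thick and reaches from 160 to 210 mm from the hinge line; the white lid frame (176 mm wide, 8 mm thick) ends 160 mm from it. Closed, it is 91.5 mm above the bench and the underside of the tongue is 36 mm above the control section. Axes as the warmer's when closed, turning with the lid
- lid_right (a joint): lid angle in rad: 0 closed (flat), growing as the front edge swings up and back; stop at 1.4; 60 degrees = 1.047. The lid weighs about 0.3 kg and a light spring also pulls it shut: some 1.5 to 3 N of lift at the tongue; let go anywhere it falls shut. A scale beside the hinge (seen only, no obstacle) has a yellow mark at 60 degrees
- jar_red_mid (a point): centre of the red-capped glass jar, 41 mm across, 48 mm tall, standing in one well of one of the warmers (the red and the green jar are never in the same one; which is where differs at each start), its cap seen through the clear pane
- jar_green_mid (a point): centre of the green-capped glass jar, 41 mm across, 48 mm tall, standing in one well of one of the warmers (the red and the green jar are never in the same one; which is where differs at each start), its cap seen through the clear pane
- jar_white_a_mid (a point): centre of a white-capped jar of the same size, one in each warmer (left)
- jar_white_b_mid (a point): centre of a white-capped jar of the same size, one in each warmer (right)
- timer: white bench timer, 60 x 45 x 25 mm, loose, standing on the bench; origin at the centre of its underside. Leave alone
- sharps_bin: red sharps bin, 96 x 96 x 122 mm, loose, standing on the bench; origin at the centre of its underside. Leave alone
- spray_bottle: white spray bottle with red head, 72 mm across, 208 mm tall, loose, standing on the bench; origin at the centre of its underside. Leave alone
- vortex_mixer: cream vortex mixer with a black cup, 150 x 120 x 97 mm, loose, standing on the bench; origin at the centre of its underside. Leave alone
- tube_rack: blue tube rack with capped tubes, 90 x 160 mm, 87 mm tall, loose, standing on the bench; origin at the centre of its underside. Leave alone

How it is judged:
By the outcome, as a careful person would: the job done as asked, in the order asked, and still so for the second after the job is handed in, while the arm keeps its last pose, push and grip.
It also fails if it takes over 35 s, if anything falls off the work surface, if the arm or the gripper's body presses on something with over 40 N, if the wrist force passes 120 N, or if a joint passes its speed limit or range.

### The arm

A 6-joint arm with a two-finger parallel gripper is mounted at the origin on the work surface. World frame = base frame: x ahead of the robot, y to its left, z up, the work surface at z = 0. Lengths are in mm, angles in rad, forces in N, time in s.
With the tool pointing down it reaches from about 350 to 975 mm from the base axis. Payload 7.1 kg.
Tool frame: the origin (TCP) lies at the very end of the fingers, on their centre line; the grasp point (between the pads) lies 19 mm behind it; z points along the fingers, x is the direction in which the jaws open and shut, and the axes are right-handed (so a half turn about z gives the same grasp; the last joint's range is limited). The gripper opens to 88 mm and grips with 3 to 60 N. Pads are 20 mm wide; open, the fingers measure 115 mm over their backs; the gripper's body (75 mm by 178 mm) begins 61 mm behind the grasp point.
Start: joints at [-1.301, 0.423, 1.63, -0, 1.089, -0.019], TCP at [178.019, -599.094, 222.675] pointing down, gripper open.
Joint ranges: [-3, 3], [-0.9, 2.11], [0.09, 2.58], [-1.31, 4.45], [0.11, 2.69], [-2.54, 2.54]. Speed limits (rad/s): [2.39, 2.39, 3.01, 3.14, 3.14, 3.14].

### API

Orientations are given as a rotation vector (axis times angle).
In Python, from workcell import * gives the robot as it stands.
- The arm moves only by the tool arm_command, never from a script. Its argument "increments" is a list of rows, each a list of 2 entries, a list of its own where there are three numbers: the shift along the tool's x, y, z in cm, then the turn about the tool's z in degrees. In form: [[[dx, dy, dz], turn], ...]. A call has 1 to 20 rows; each row shifts and turns the pose as measured when the row begins, along the tool's axes as they then stand; what a row does not reach is not made up. A row lasts 1/10 s, in which the tool goes at most 50 mm and 8.59 degrees, less where a joint would pass 70% of its speed; a pose out of reach is approached as far as the arm can. A call is refused whole if a number of a shift passes 5 or a number of a turn 8.59, either way. A call with a gripper value outside its range is refused whole. "gripper" is the opening, from 0 (shut) to 1 (fully open), set as the call begins (left out, the last holds). The fingers move at their own pace and stop on an object; the grip force is fixed at half the most. Time passes only in rows, so rows that do not move let the fingers close. It gives the time, the measured TCP pose, the force and the opening at its end, in the units of the state.
- get_obs(): the state, without advancing time (a new reading comes with each control period).
- get_image(name): name is "side" or "top" or "wrist"; returns the picture (400x640x3 uint8, red, green, blue); there is no depth.
- camera_params(name): a dict with "K" (3x3 intrinsics, pixels), "rvec" (rotation vector, rad) and "tvec" (3), from world to camera coordinates, as OpenCV has them; the wrist camera has in their place "T_tool_cam" (4x4, takes a point from camera to tool coordinates, whose origin is the TCP and whose axes are the tool frame's). Camera axes: x right, y down, z forward; pixel columns grow to the right and rows downward; lengths in mm; the calibration is good to about 2 mm. A picture is of the moment at which its call begins: read the wrist's pose just before it. camera_params takes no time and is no camera call.
- close_job(): hands the job in, once; it reports no verdict.
The state is a dict: "t": time; "qpos": joint angles; "qvel": joint speeds; "joint_torque": joint torques, N m; "ee_pos": TCP position; "orientation": TCP orientation; "ft_force": force on the tool from outside, world axes, zero at the start; "moment": the same for the moment, N m; "width": finger opening in mm.
Only numpy, scipy, OpenCV 4.12 (cv2) and the standard library are available. Lean on these libraries where they do the work, as an engineer would, in place of code of your own. Each camera call takes 0.05 s, during which the arm holds its last target.

## Working session

There is one attempt and no reset: what is moved stays moved. The work goes in short steps, Python scripts to look and compute and a tool call to move; the robot and the scene stay as the last step left them, time stands still between calls to the robot, and variables do not carry over. Pictures are saved under pics/ and viewed, and the job is handed in when it is done.

Besides the shell and the picture viewer there is one more tool, called after ">>>" in YAML: its name, and indented under it one key for each argument. arm_command: Moves the arm, as the interface text tells. Its arguments: {"type":"object","properties":{"increments":{"type":"array","items":{"type":"array"}},"gripper":{"type":"number"}},"required":["increments"]}

```bash
mkdir -p pics; python3 - <<'E'
from workcell import *
import cv2, numpy as np
o=get_obs(); print({k:np.round(v,3) for k,v in o.items()})
for n in ("side","top","wrist"):
    im=get_image(n); cv2.imwrite(f"pics/{n}0.png",im[:,:,::-1])
    p=camera_params(n); print(n,{k:np.round(v,4).tolist() for k,v in p.items()})
E
```

```text
{'t': np.float64(0.0), 'qpos': array([-1.301,  0.424,  1.631, -0.   ,  1.089, -0.019]), 'qvel': array([-0.002,  0.001, -0.002, -0.001,  0.   , -0.   ]), 'joint_torque': array([-0.0000e+00, -5.4463e+01, -2.7367e+01,  6.4000e-02,  2.3000e-02,
       -0.0000e+00]), 'ee_pos': array([ 177.858, -598.589,  221.908]), 'orientation': array([-2.517e+00,  1.878e+00,  2.000e-03]), 'ft_force': array([ 0.377, -0.109, -0.714]), 'moment': array([ 0.016, -0.046,  0.001]), 'width': np.float64(88.096)}
side {'K': [[399.1821, 0.0, 316.0208], [0.0, 399.1821, 197.0549], [0.0, 0.0, 1.0]], 'rvec': [1.0524, -2.4386, 1.0133], 'tvec': [398.2029, 348.1631, 1151.6128]}
top {'K': [[470.0716, 0.0, 326.2882], [0.0, 470.0716, 202.5174], [0.0, 0.0, 1.0]], 'rvec': [2.102, -2.1284, 0.1925], 'tvec': [30.5292, 564.7351, 1289.5328]}
wrist {'K': [[297.7991, 0.0, 321.9497], [0.0, 297.7991, 200.3744], [0.0, 0.0, 1.0]], 'T_tool_cam': [[1.0, -0.0002, 0.0005, -0.0536], [0.0001, 0.9592, 0.2826, -78.8382], [-0.0006, -0.2826, 0.9592, -162.6797], [0.0, 0.0, 0.0, 1.0]]}
```

View pics/top0.png

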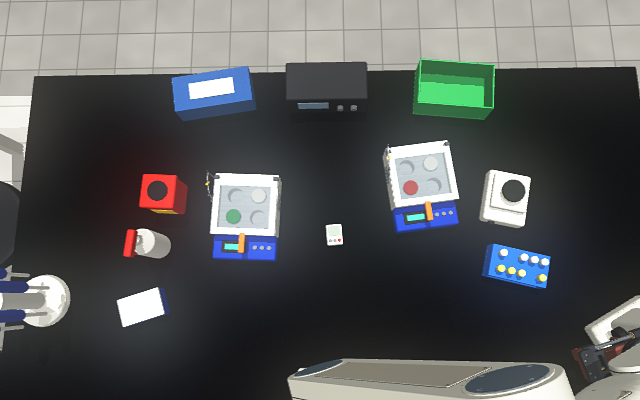

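View pics/side0.png

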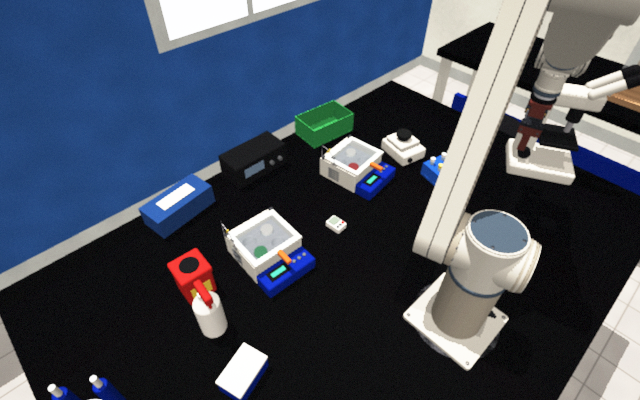

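View pics/wrist0.png

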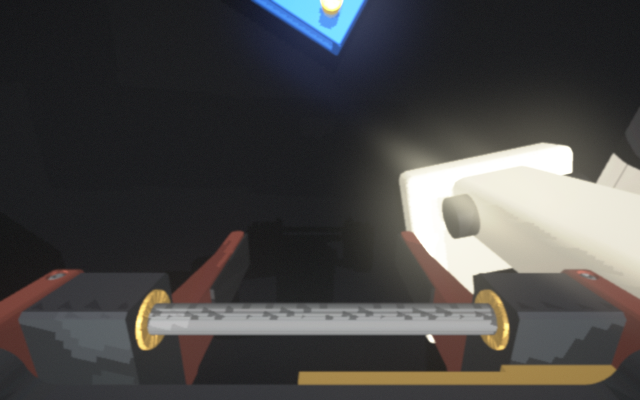

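The top picture shows the red cap at about (410,187), in the right-hand warmer, and the green cap at (233,216) in the left one. I'll enlarge the right warmer to get its pose.

```bash
python3 - <<'E'
import cv2
im=cv2.imread("pics/top0.png")
c=im[130:240,370:480]; cv2.imwrite("pics/topcrop.png",cv2.resize(c,None,fx=5,fy=5,interpolation=cv2.INTER_CUBIC))
im=cv2.imread("pics/side0.png")
c=im[120:210,310:410]; cv2.imwrite("pics/sidecrop.png",cv2.resize(c,None,fx=6,fy=6,interpolation=cv2.INTER_CUBIC))
E
```

```text
(no output)
```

View pics/topcrop.png

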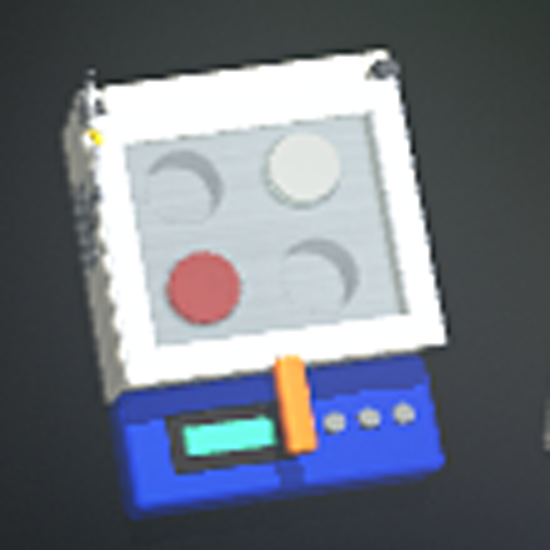

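View pics/sidecrop.png

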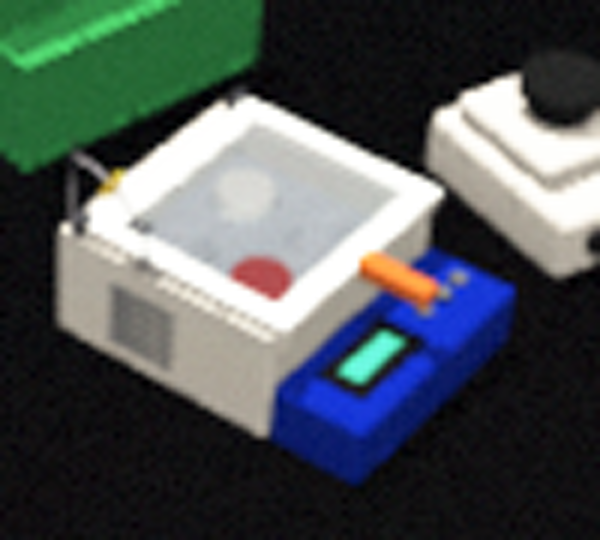

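```bash
cat > h.py <<'E'
import numpy as np, cv2
from scipy.optimize import least_squares
from scipy.spatial.transform import Rotation as R
def proj(p,X):
    return cv2.projectPoints(np.asarray(X,float).reshape(-1,3),np.array(p["rvec"],float),np.array(p["tvec"],float),np.array(p["K"],float),None)[0].reshape(-1,2)
def W(q,X):
    return R.from_rotvec([0,0,q[2]]).apply(np.asarray(X,float))+[q[0],q[1],0]
E
python3 - <<'E'
from workcell import *
from h import *
T=camera_params("top");S=camera_params("side")
ft=[([-55,-88,95.5],445,345),([-105,8,98.5],290,453),([-105,-8,98.5],316,447),([-55,8,98.5],276,360),([-55,-8,98.5],300,356),
([-120,90,48],133,512),([-120,-90,48],442,464),([-120+61+58,34,0],0,0)][:7]
fs=[([-55,-88,95.5],443,192),([-105,0,91.5],437,290),([-120,-90,48],516,290),([-120,90,0],356,485),([-55,88,95.5],275,335),([-55,0,98.5],368,256)]
ut=np.array([[370+(u+.5)/5-.5,130+(v+.5)/5-.5] for _,u,v in ft]);us=np.array([[310+(u+.5)/6-.5,120+(v+.5)/6-.5] for _,u,v in fs])
xt=[f[0] for f in ft];xs=[f[0] for f in fs]
def r(q,a=1,b=1): return np.r_[a*(proj(T,W(q,xt))-ut).ravel(),b*(proj(S,W(q,xs))-us).ravel()]
for a,b in((1,1),(1,0),(0,1)):
    s=least_squares(r,[700,-200,0],args=(a,b),x_scale=[100,100,.1],loss="soft_l1"); print(s.x,s.cost)
    if a*b: print(r(s.x).reshape(-1,2).round(1).tolist()); q=s.x
g=W(q,[[-87,0,91.5]])[0]; print("grip",g)
a=np.pi/3; print("open",W(q,[[105-192*np.cos(a),0,91.5+192*np.sin(a)]]))
o=get_obs(); M=R.from_rotvec(o["orientation"]).as_matrix(); print(M.round(3),o["t"])
print("toolx yaw",np.degrees(np.arctan2(M[1,0],M[0,0])),"warmer yaw",np.degrees(q[2]))
np.save("q.npy",q)
E
```

```text
[ 6.09423527e+02 -2.48497647e+02  1.20683990e-01] 4.604167673691419
[[-0.2, -0.8], [-0.2, -0.3], [0.4, 0.1], [-0.5, 0.6], [0.4, 0.6], [-0.0, -0.3], [0.9, 0.9], [-0.4, -0.3], [-1.1, 1.1], [0.4, -0.5], [-0.5, 1.2], [1.0, -0.8], [-0.7, -0.3]]
[ 6.09751606e+02 -2.48207698e+02  1.21779532e-01] 1.6341205781309203
[ 6.08593079e+02 -2.49077596e+02  1.20108516e-01] 2.7788402957253058
grip [ 523.05631946 -258.97168565   91.5       ]
open [[ 618.35806555 -247.41412565  257.77687753]]
[[ 0.285 -0.959 -0.   ]
 [-0.959 -0.285  0.001]
 [-0.001 -0.    -1.   ]] 0.15
toolx yaw -73.45519711620095 warmer yaw 6.91468326068097
```

>>> arm_command:
  increments:
    - [[0,0,0],5]
    - [[0,0,0],4.6]
    - [[-1.2,-1.5,0],0]
    - [[-2.5,-3.2,0],0]
    - [[-2.5,-3.2,0],0]
    - [[-2.5,-3.2,0],0]
    - [[-2.5,-3.2,0],0]
    - [[-2.5,-3.2,0],0]
    - [[-2.5,-3.2,0],0]
    - [[-2.5,-3.2,0],0]
    - [[-2.5,-3.2,0],0]
    - [[-2.5,-3.2,0],0]
    - [[-1.2,-1.6,0],0]
    - [[0,0,0],0]

```text
t: 1.55
ee_pos: [475.6, -303.8, 219.1]
orientation: [-2.339, 2.095, 0.008]
ft_force: [0.5, -0.2, 0.7]
width: 87.8
```

```bash
cat > nxt.py <<'E'
from workcell import *
from h import *
import sys
q=np.load("q.npy")
def need(target):
    o=get_obs(); M=R.from_rotvec(o["orientation"]).as_matrix()
    d=M.T@(np.asarray(target)-o["ee_pos"])
    yaw=np.degrees(np.arctan2(M[1,0],M[0,0])); 
    print("t",o["t"].round(2),"pos",o["ee_pos"].round(1),"tool shift cm",(d/10).round(2),"turn",(yaw-(np.degrees(q[2])-90)).round(2),"zaxis",M[:,2].round(3),"F",o["ft_force"].round(1),"w",o["width"].round(1))
    return o
def grip_at(a,depth=12): # TCP for lid angle a (deg)
    a=np.radians(a); g=W(q,[[105-192*np.cos(a),0,91.5+192*np.sin(a)]])[0]; return g-[0,0,depth]
E
python3 - <<'E'
from nxt import *
g=grip_at(0); g[2]=170; need(g)
im=get_image("wrist"); cv2.imwrite("pics/w1.png",im[:,:,::-1])
E
```

```text
Traceback (most recent call last):
  File "nxt.py", line 9, in need
    print("t",o["t"].round(2),"pos",o["ee_pos"].round(1),"tool shift cm",(d/10).round(2),"turn",(yaw-(np.degrees(q[2])-90)).round(2),"zaxis",M[:,2].round(3),"F",o["ft_force"].round(1),"w",o["width"].round(1))
              ^^^^^^^^^^^^
AttributeError: 'float' object has no attribute 'round'
```

```bash
sed -i 's/o\["t"\].round(2)/round(float(o["t"]),2)/; s/o\["width"\].round(1)/round(float(o["width"]),1)/' nxt.py
python3 - <<'E'
from nxt import *
g=grip_at(0); g[2]=170; need(g)
im=get_image("wrist"); cv2.imwrite("pics/w1.png",im[:,:,::-1])
E
```

```text
t 1.55 pos [ 475.6 -303.8  219.1] tool shift cm [-3.91 -5.22  4.92] turn -0.6 zaxis [-0.002  0.005 -1.   ] F [ 0.5 -0.2  0.7] w 87.8
```

View pics/w1.png

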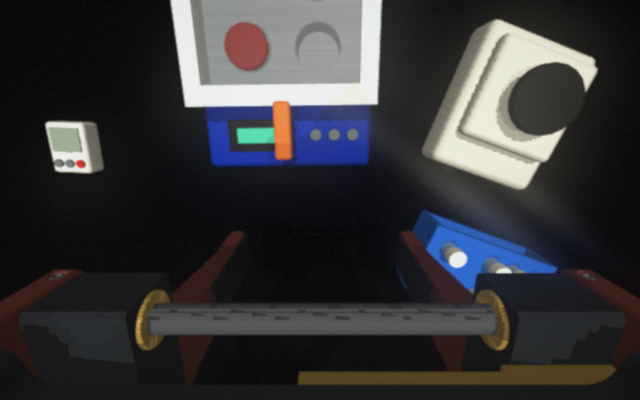

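The wrist picture shows the red cap at (246,46), in this warmer. The orange tongue runs from (281,102) to (285,160), square to the view. Next I'll move above it at a TCP height of 170.

>>> arm_command:
  increments:
    - [[-1,-1.3,1.2],-0.6]
    - [[-1,-1.3,1.2],0]
    - [[-1,-1.3,1.2],0]
    - [[-0.9,-1.3,1.2],0]
    - [[-0.3,-0.4,0.4],0]
    - [[0,0,0],0]

```text
t: 2.2
ee_pos: [525.4, -256.1, 162.9]
orientation: [2.347, -2.088, -0.011]
ft_force: [-0.4, -0.1, 0.4]
width: 87.7
```

```bash
python3 - <<'E'
from nxt import *
o=need(grip_at(0)); 
im=get_image("wrist"); cv2.imwrite("pics/w2.png",im[:,:,::-1])
p=camera_params("wrist"); M=np.eye(4); M[:3,:3]=R.from_rotvec(o["orientation"]).as_matrix(); M[:3,3]=o["ee_pos"]
C=np.linalg.inv(M@np.array(p["T_tool_cam"]))
X=W(q,[[-105,8,98.5],[-105,-8,98.5],[-55,8,98.5],[-55,-8,98.5],[-55,-88,95.5],[-55,88,95.5],[-120,90,48],[-120,-90,48]])
Y=(C[:3,:3]@X.T).T+C[:3,3]; u=(np.array(p["K"])@Y.T).T; print((u[:,:2]/u[:,2:]).round(1).tolist())
E
```

```text
t 2.2 pos [ 525.4 -256.1  162.9] tool shift cm [0.3  0.23 8.34] turn -0.23 zaxis [-0.005  0.004 -1.   ] F [-0.4 -0.1  0.4] w 87.7
[[316.1, 237.9], [335.4, 237.8], [315.4, 178.6], [336.0, 178.6], [437.7, 177.4], [214.1, 178.1], [235.7, 231.3], [415.3, 230.9]]
```

View pics/w2.png

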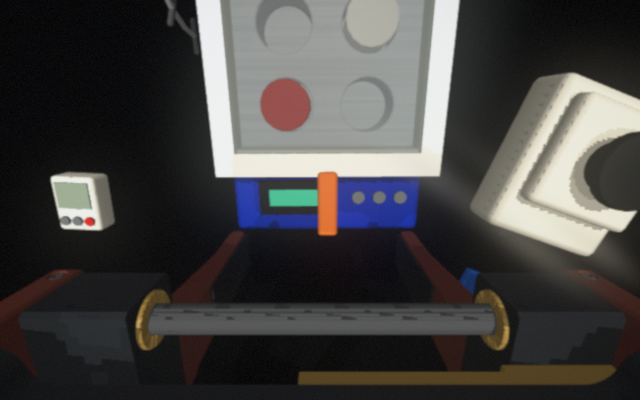

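The wrist view shows the tongue at columns 318–338, ending at row 236. The model predicts 316–335.5 and 238, so it is about 2 mm off sideways. I'll add that correction and descend.

>>> arm_command:
  increments:
    - [[0.2,0.1,1],0]
    - [[0.15,0.03,1.5],0]
    - [[0.1,0,1.5],0]
    - [[0,0,1.5],0]
    - [[0,0,1.5],0]
    - [[0,0,0.8],0]
    - [[0,0,0],0]

```text
t: 2.95
ee_pos: [522.0, -263.9, 79.4]
orientation: [2.343, -2.092, -0.008]
ft_force: [-0.5, -0.7, -0.2]
width: 87.7
```

```bash
python3 - <<'E'
from nxt import *
o=need(grip_at(0)); 
im=get_image("wrist"); cv2.imwrite("pics/w3.png",im[:,:,::-1])
E
```

```text
t 2.95 pos [ 522.  -263.9   79.4] tool shift cm [-0.48 -0.16 -0.01] turn -0.45 zaxis [-0.004  0.003 -1.   ] F [-0.5 -0.7 -0.2] w 87.7
```

View pics/w3.png

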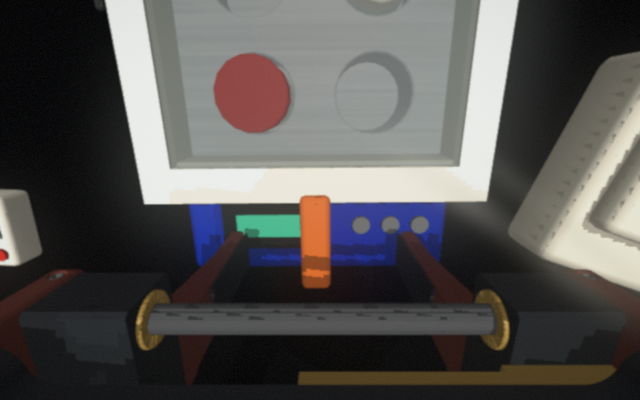

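The tongue's centre is at column 316 and the jaws' centre is at 322, so I need about 3 mm toward −x. That matches the model. Correct, then close.

>>> arm_command:
  increments:
    - [[-0.3,-0.2,0],-0.4]
    - [[0,0,0],0]
    - [[0,0,0],0]

```text
t: 3.3
ee_pos: [525.0, -261.2, 81.4]
orientation: [-2.351, 2.084, 0.003]
ft_force: [-0.3, -0.5, -0.5]
width: 87.6
```

>>> arm_command:
  increments:
    - [[0,0,0],0]
    - [[0,0,0],0]
    - [[0,0,0],0]
    - [[0,0,0],0]
    - [[0,0,0],0]
    - [[0,0,0],0]
  gripper: 0

```text
t: 3.9
ee_pos: [525.9, -261.5, 82.8]
orientation: [-2.351, 2.083, -0.001]
ft_force: [-0.7, -0.4, -0.3]
width: 43.1
```

```bash
python3 - <<'E'
from nxt import *
o=need(grip_at(0)); 
im=get_image("wrist"); cv2.imwrite("pics/w4.png",im[:,:,::-1])
E
```

```text
t 3.9 pos [ 525.9 -261.5   82.8] tool shift cm [-0.29  0.25  0.33] turn -0.01 zaxis [ 0.001  0.    -1.   ] F [-0.7 -0.4 -0.3] w 43.1
```

View pics/w4.png

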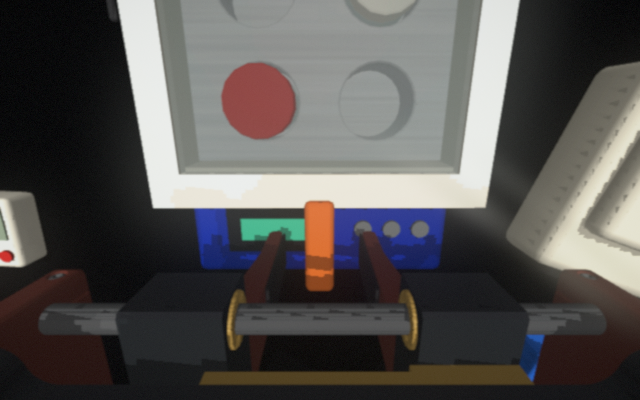

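The tongue is centred at column 319, between the half-closed fingers. The tool has crept up 3 mm while holding, so I'll add that back and finish closing.

>>> arm_command:
  increments:
    - [[-0.15,0.15,0.3],0]
    - [[0,0,0.1],0]
    - [[0,0,0],0]
    - [[0,0,0],0]
    - [[0,0,0],0]
    - [[0,0,0],0]

```text
t: 4.55
ee_pos: [523.9, -260.1, 78.2]
orientation: [-2.351, 2.083, -0.0]
ft_force: [0.1, -0.3, 0.2]
width: 16.0
```

```bash
python3 - <<'E'
from nxt import *
o=need(grip_at(0)); 
im=get_image("wrist"); cv2.imwrite("pics/w5.png",im[:,:,::-1])
E
```

```text
t 4.55 pos [ 523.9 -260.1   78.2] tool shift cm [-0.13  0.07 -0.13] turn 0.01 zaxis [ 0.  0. -1.] F [ 0.1 -0.3  0.2] w 16.0
```

View pics/w5.png

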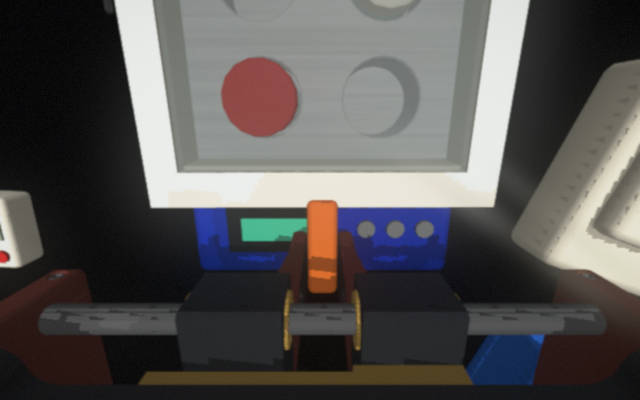

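The fingers stopped at 16.0 mm on the tongue. Now the first part of the arc, to about 17°.

>>> arm_command:
  increments:
    - [[0,-0.01,-0.67],0]
    - [[0,-0.06,-1],0]
    - [[0,-0.16,-1.3],0]
    - [[0,-0.25,-1.3],0]
    - [[0,-0.35,-1.3],0]
    - [[0,0,0],0]

```text
t: 5.2
ee_pos: [533.5, -259.0, 138.9]
orientation: [-2.351, 2.082, -0.002]
ft_force: [1.9, -1.0, -5.4]
width: 16.0
```

```bash
cat >> nxt.py <<'E'
def wf(o):
    d=R.from_rotvec([0,0,-q[2]]).apply(o["ee_pos"]-np.r_[q[:2],0])-[105,0,91.5]
    z=d[2]+13.3; print("r",np.hypot(d[0],z).round(1),"ang",np.degrees(np.arctan2(z,-d[0])).round(2),"y",d[1].round(1))
E
python3 - <<'E'
from nxt import *
o=need(grip_at(35,13.3)); wf(o)
im=get_image("wrist"); cv2.imwrite("pics/w6.png",im[:,:,::-1])
im=get_image("side"); cv2.imwrite("pics/s6.png",im[:,:,::-1])
E
```

```text
t 5.2 pos [ 533.5 -259.   138.9] tool shift cm [-0.13 -2.45 -4.94] turn 0.01 zaxis [ 0.002  0.    -1.   ] F [ 1.9 -1.  -5.4] w 16.0
r 191.6 ang 18.49 y -1.3
```

View pics/w6.png

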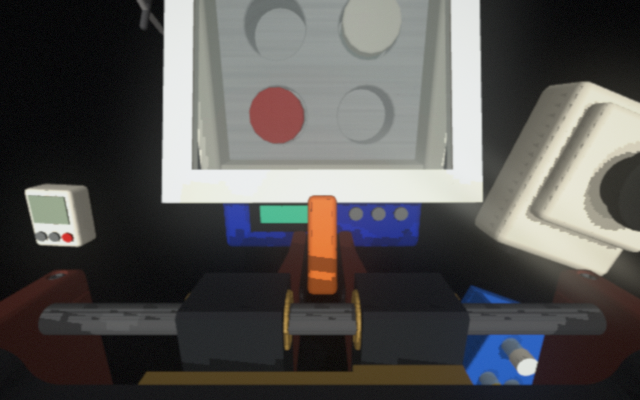

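View pics/s6.png

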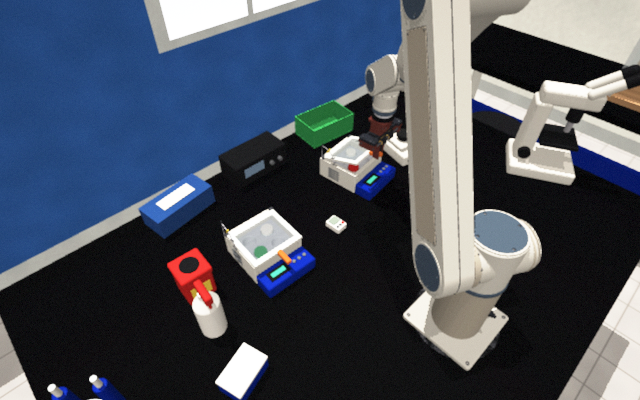

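The lid is rising with the tongue: the model gives 18.5° at a radius of 191.6 mm, and the forces are small. Continue.

>>> arm_command:
  increments:
    - [[0,-0.47,-1.25],0]
    - [[0,-0.55,-1.2],0]
    - [[0,-0.64,-1.2],0]
    - [[0,-0.72,-1.1],0]
    - [[0,-0.79,-1.1],0]
    - [[0,0,0],0]

```text
t: 5.9
ee_pos: [564.8, -255.1, 197.6]
orientation: [2.35, -2.082, -0.004]
ft_force: [1.0, -2.0, -4.8]
width: 15.5
```

```bash
python3 - <<'E'
from nxt import *
o=need(grip_at(60,13.3)); wf(o)
im=get_image("wrist"); cv2.imwrite("pics/w7.png",im[:,:,::-1])
E
```

```text
t 5.9 pos [ 564.8 -255.1  197.6] tool shift cm [-0.12 -5.39 -4.7 ] turn 0.01 zaxis [-0.003  0.    -1.   ] F [ 1.  -2.  -4.8] w 15.5
r 191.8 ang 38.52 y -1.2
```

View pics/w7.png

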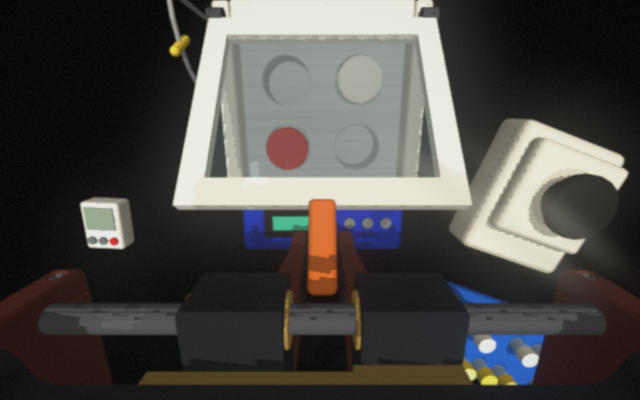

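>>> arm_command:
  increments:
    - [[0,-0.87,-1],0]
    - [[0,-0.94,-0.95],0]
    - [[0,-1,-0.9],0]
    - [[0,-1.05,-0.8],0]
    - [[0,-0.8,-0.55],0]
    - [[0,0,0],0]

```text
t: 6.55
ee_pos: [611.9, -249.3, 239.8]
orientation: [2.347, -2.079, -0.013]
ft_force: [-2.0, -1.8, -4.2]
width: 15.9
```

```bash
python3 - <<'E'
from nxt import *
o=need(grip_at(60,13.3)); wf(o)
im=get_image("wrist"); cv2.imwrite("pics/w8.png",im[:,:,::-1])
im=get_image("side"); cv2.imwrite("pics/s8.png",cv2.resize(im[100:210,290:430,::-1],None,fx=5,fy=5,interpolation=cv2.INTER_CUBIC))
E
```

```text
t 6.55 pos [ 611.9 -249.3  239.8] tool shift cm [-0.11 -0.66 -0.48] turn 0.02 zaxis [-0.01   0.001 -1.   ] F [-2.  -1.8 -4.2] w 15.9
r 191.4 ang 57.57 y -1.1
```

View pics/w8.png

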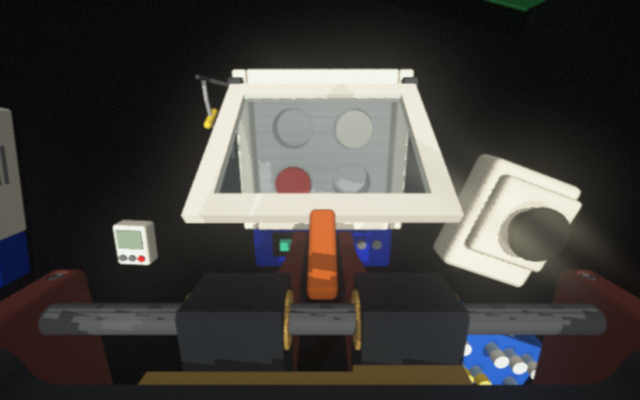

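View pics/s8.png

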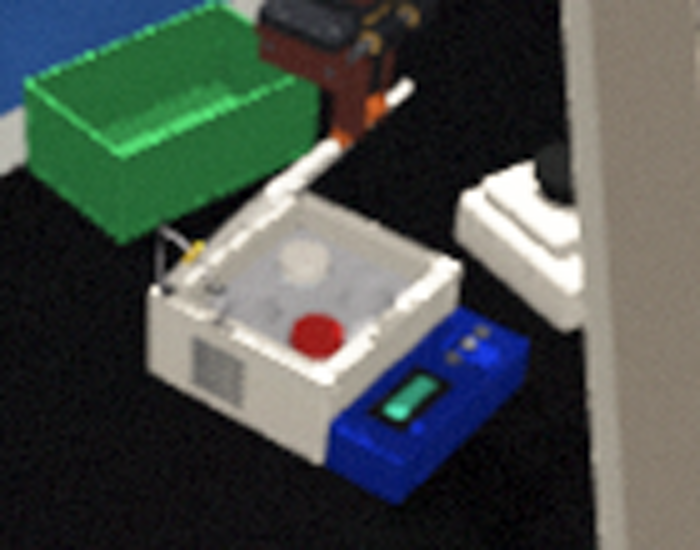

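The lid is up and the red jar is visible at (317,335) in the crop. The tongue is still between the fingers and the model reads 57.6°. A small last step takes it to 60.

>>> arm_command:
  increments:
    - [[0,-0.35,-0.25],0]
    - [[0,-0.25,-0.17],0]
    - [[0,0,0],0]
    - [[0,0,0],0]

```text
t: 7.05
ee_pos: [616.0, -248.8, 242.3]
orientation: [2.345, -2.079, -0.017]
ft_force: [-0.8, -1.8, -3.3]
width: 15.6
```

```bash
python3 - <<'E'
from nxt import *
o=need(grip_at(60,13.3)); wf(o); print(o["qvel"].round(4))
im=get_image("wrist"); cv2.imwrite("pics/w9.png",im[:,:,::-1])
s=get_image("side"); t=get_image("top")
cv2.imwrite("pics/s9.png",cv2.resize(s[100:210,290:430,::-1],None,fx=5,fy=5,interpolation=cv2.INTER_CUBIC))
cv2.imwrite("pics/t9.png",t[:,:,::-1])
# model overlay: lid front corners and outline for lid angles
p=camera_params("side")
def lid(a,r,y,h=0):
    a=np.radians(a); return [105-r*np.cos(a)+h*np.sin(a),y,91.5+r*np.sin(a)+h*np.cos(a)]
for a in(55,60,65):
    u=proj(p,W(q,[lid(a,160,88),lid(a,160,-88),lid(a,0,88)])); print(a,((u-[290,100])*5).round(0).tolist())
o=get_obs(); wf(o); C0=camera_params("wrist"); M=np.eye(4); M[:3,:3]=R.from_rotvec(o["orientation"]).as_matrix(); M[:3,3]=o["ee_pos"]
C=np.linalg.inv(M@np.array(C0["T_tool_cam"]))
for a in(55,60,65):
    X=W(q,[lid(a,160,88,-4),lid(a,160,-88,-4),lid(a,160,88,4),lid(a,160,-88,4)]); Y=(C[:3,:3]@X.T).T+C[:3,3]; u=(np.array(C0["K"])@Y.T).T; print("wrist",a,(u[:,:2]/u[:,2:]).round(0).tolist())
E
```

```text
t 7.05 pos [ 616.  -248.8  242.3] tool shift cm [-0.11 -0.25 -0.22] turn -0.03 zaxis [-0.013  0.001 -1.   ] F [-0.8 -1.8 -3.3] w 15.6
r 191.4 ang 59.02 y -1.1
[-0.0005  0.     -0.0004  0.0017  0.0027  0.0016]
55 [[266.0, 194.0], [409.0, 84.0], [160.0, 287.0]]
60 [[253.0, 179.0], [397.0, 70.0], [160.0, 287.0]]
65 [[239.0, 164.0], [384.0, 56.0], [160.0, 287.0]]
r 191.5 ang 59.05 y -1.1
wrist 55 [[189.0, 230.0], [453.0, 230.0], [184.0, 223.0], [457.0, 224.0]]
wrist 60 [[181.0, 218.0], [460.0, 218.0], [176.0, 210.0], [465.0, 210.0]]
wrist 65 [[173.0, 203.0], [468.0, 203.0], [168.0, 192.0], [473.0, 193.0]]
```

View pics/w9.png

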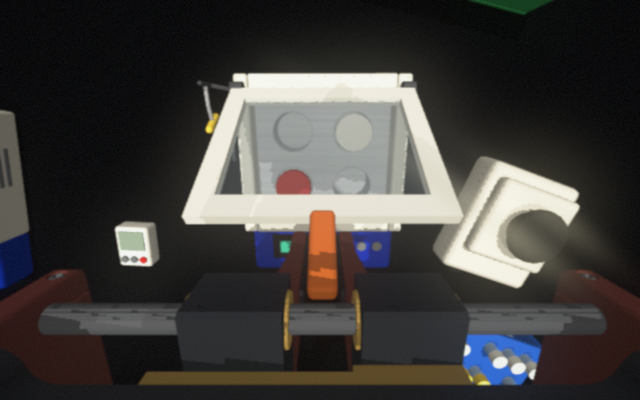

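View pics/s9.png

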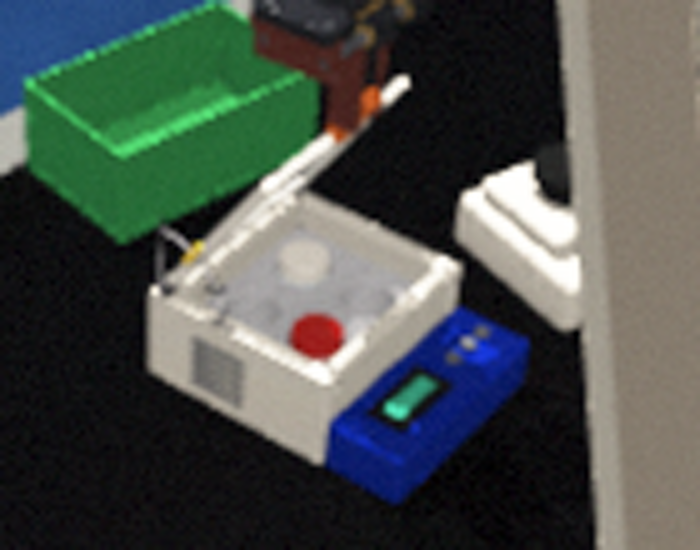

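View pics/t9.png

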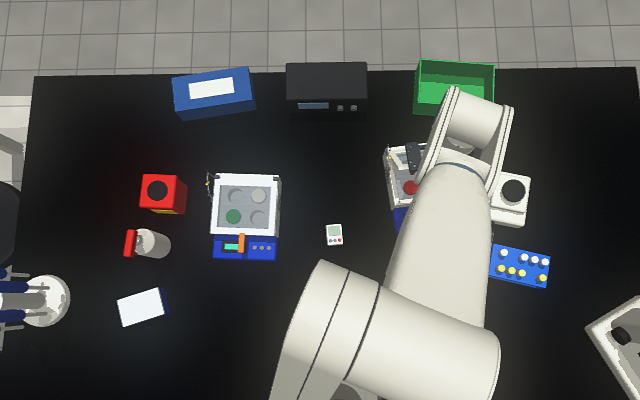

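The estimates are 59° by kinematics, about 58.8° from the wrist view (lower lid edge at row 221) and about 57° from the side view (corner at (262,185)). All are within tolerance but low, so I'll go up about 1.5° more.

>>> arm_command:
  increments:
    - [[0,-0.5,-0.28],0]
    - [[0,0,0],0]
    - [[0,0,0],0]

```text
t: 7.5
ee_pos: [621.1, -248.2, 245.3]
orientation: [2.345, -2.079, -0.018]
ft_force: [-0.6, -1.3, -4.1]
width: 16.1
```

```bash
python3 - <<'E'
from nxt import *
o=need(grip_at(60,13.3)); wf(o)
im=get_image("wrist"); cv2.imwrite("pics/w10.png",cv2.resize(im[60:240,160:480,::-1],None,fx=2.5,fy=2.5,interpolation=cv2.INTER_CUBIC))
s=get_image("side"); p=camera_params("side"); F=10
c=cv2.resize(s[110:170,315:378,::-1],None,fx=F,fy=F,interpolation=cv2.INTER_CUBIC)
d=c.copy()
def lid(a,r,y,h=0):
    a=np.radians(a); return [105-r*np.cos(a)+h*np.sin(a),y,91.5+r*np.sin(a)+h*np.cos(a)]
for a,col in((55,(0,0,255)),(60,(0,255,0)),(65,(255,0,0))):
    u=((proj(p,W(q,[lid(a,0,88,-4),lid(a,160,88,-4),lid(a,160,-88,-4),lid(a,0,-88,-4)]))-[315,110]+.5)*F).astype(np.int32)
    cv2.polylines(d,[u],False,col,1)
cv2.imwrite("pics/s10.png",d)
E
```

```text
t 7.5 pos [ 621.1 -248.2  245.3] tool shift cm [-0.11  0.26  0.08] turn -0.04 zaxis [-0.014  0.001 -1.   ] F [-0.6 -1.3 -4.1] w 16.1
r 191.4 ang 60.78 y -1.1
```

View pics/w10.png

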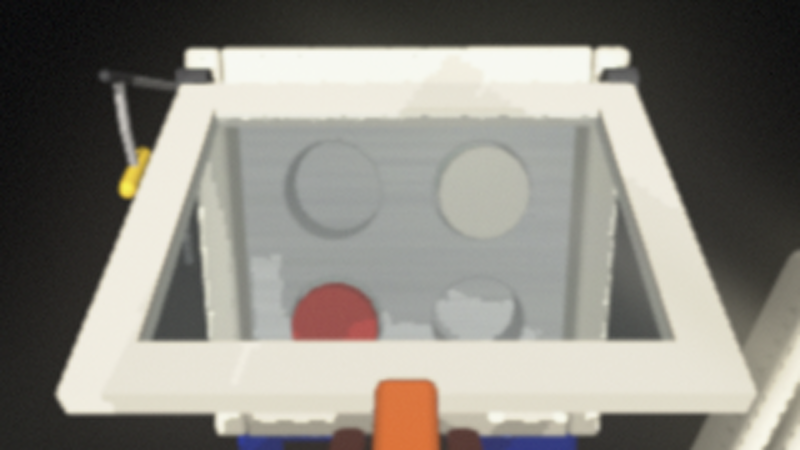

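View pics/s10.png

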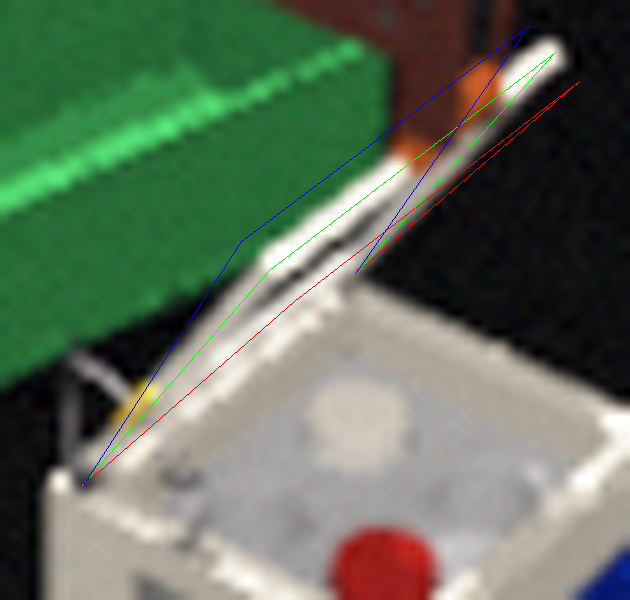

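The 60° outline (green) sits on the lid edge in the side view, with the corner at about (270,265). The lid also meets the yellow scale mark in both views. Kinematics says 60.8° and the opening is 16 mm, so I'm handing in.

```bash
python3 - <<'E'
from nxt import *
o=need(grip_at(60,13.3)); wf(o); print(close_job())
E
```

```text
t 7.6 pos [ 620.9 -248.2  245.2] tool shift cm [-0.11  0.25  0.08] turn -0.04 zaxis [-0.014  0.001 -1.   ] F [-1.9 -2.2 -4.9] w 15.8
r 191.4 ang 60.75 y -1.1
the job is handed in; nothing more can be done
None
```

The red-capped jar was in the right-hand warmer. I gripped that lid's orange tongue, raised the lid to about 60°, and handed the job in at 7.6 s still holding it there.

- **Lid angle:** the arm's position gave 60.8°. The 60° outline drawn over the side picture matched the lid, and the lid met the yellow mark. Slightly earlier, at 59.0° by the arm, the side view had read about 57°. I raised the lid a little more, and the two then agreed to within about 1°.
- **Grip and force:** the fingers were closed on the tongue at about 16 mm, its known width. The measured force was about 6 N at most, read between moves.
- **Everything else:** a top picture at about 59° showed the left lid shut with the green jar under it, and the timer, bin, bottle and rack where they stood. The arm hid part of the right warmer and the vortex mixer there. The side and wrist views showed the mixer standing and both of that warmer's jars in their wells.

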